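# Centre the egg key holder on its stand

### The job

The white egg-shaped key holder has been left off-centre on its small round wooden stand, where the next person past may knock it off. It wobbles easily: nudge it lightly and slowly with the fingers until it stands upright in the middle of the stand, no more than about 5 mm off centre, then draw the hand clear. Do not pinch, lift or tip the egg, keep the stand where it is, and leave the cycling clips, shoe horn and basket alone.

Things in the scene. Friction and masses are not known exactly. Their poses are not given: they have to be found in the camera images.
- egg: White glazed egg key holder, blunt end up, 84 mm high, round; widest, 74 mm across, at 44 mm above its foot; open mouth 51 mm across on top. 0.15 to 0.31 kg. Foot ring only 34 mm across, so it is wobbly: pushed slowly (under 50 mm/s) no higher than its widest level it slides, rocking a little, and stops with the push; pushed higher or hard it tips. Starts 24 to 37 mm off the stand's centre. Origin: centre of the foot's underside; z up the egg.
- stand: Turned wooden stand, stained nearly black, a low round plinth with a flat level top 116 mm across and 30 mm above the bench, loose on felt pads, about 0.28 kg. Origin: centre of its underside, on the bench; z up. The centre of the top is 30 mm straight above the origin. Its yaw means nothing.
- clip_a: Grey plastic cycling clip, an open C-shaped band lying flat: 71 mm across, 18 mm high, loose, 25 g. Origin: centre of the C, on the bench; the gap faces its -x.
- clip_b: The other cycling clip, the same size; origin as for the first.
- shoe_horn: Chrome shoe horn lying flat, loose: 205 mm long along its x, up to 40 mm wide, under 12 mm high. Origin: on its mid-line at the bench, near the middle of its length.
- basket: Woven-look plastic basket, loose, 176 mm along its x, 256 mm along its y, 105 mm high. Origin: centre of its underside, on the bench.
Things that resemble listed ones, but are neither listed nor needed, are in the scene too. Several things have the shape of the egg; the one meant has the colours described above.

How it is judged:
By the outcome, as a careful person would: the job done as asked, in the order asked, and still so for the second after the job is handed in, with the robot touching nothing.
It also fails if it takes over 56 s, if anything falls off the work surface, if the arm or the gripper's body presses on something with over 40 N, if the wrist force passes 120 N, or if a joint passes its speed limit or range.

### The arm

A 6-joint arm with a two-finger parallel gripper is mounted at the origin on the work surface. World frame = base frame: x ahead of the robot, y to its left, z up, the work surface at z = 0. Lengths are in mm, angles in rad, forces in N, time in s.
With the tool pointing down it reaches from about 350 to 875 mm from the base axis. Payload 15.5 kg.
Tool frame: the origin (TCP) lies at the very end of the fingers, on their centre line; the grasp point (between the pads) lies 19 mm behind it (arm.grip_depth is the distance from the TCP to the grasp point, in mm); z points along the fingers, y is the line along which they close (so a half turn about z gives the same grasp; the last joint's range is limited). The gripper opens to 85 mm and grips with 20 to 120 N. Pads are 22 mm wide; open, the fingers measure 114 mm over their backs; the gripper's body (76 mm by 85 mm) begins 54 mm behind the grasp point. The pads swing forward as they close: fully open they stand 13 mm farther back than shut.
Start: joints at [1.137, 0.494, 1.345, -0, 1.302, -0.096], TCP at [207.128, 589.682, 231.277] pointing down, gripper open.
Joint ranges: [-2.91, 2.91], [-0.82, 2.16], [0.22, 2.67], [-1.22, 4.37], [0.12, 2.79], [-3.08, 3.08]. Speed limits (rad/s): [1.89, 1.89, 2.57, 3.01, 3.01, 3.01].

### API

Orientations are given as a unit quaternion [x, y, z, w].
In Python, from plant import arm gives the robot as it stands.
- The arm moves only by the tool carry_out, never from a script. Its argument "increments" is text: rows parted by semicolons, each of 4 numbers parted by spaces: the shift along the world's x, y, z scaled (see below), then the turn about the world's z scaled (see below). A call has 1 to 8 rows; each row shifts and turns the commanded pose from where the row before left it; what a row does not reach is not made up. The controller multiplies each number of a shift by 0.03 m and each number of a turn by 4 degrees. A row lasts 1/12 s, in which the tool goes at most 41.7 mm and 7.16 degrees, less where a joint would pass 70% of its speed; a pose out of reach is approached as far as the arm can. A call with a number of a shift or a turn outside -1 to 1 is refused whole. A call with a gripper value outside its range is refused whole. "claw" is the opening, from 0 (shut) to 1 (fully open), set as the call begins (left out, the last holds). The fingers move at their own pace and stop on an object; the grip force is fixed at half the most. Time passes only in rows, so rows that do not move let the fingers close. It gives the time, the measured TCP pose, the force, the opening and the grip force at its end, in the units of the state.
- arm.sense(): the state, without advancing time (a new reading comes with each control period).
- arm.camera(name): name is "scene" or "top"; returns the picture (384x512x3 uint8, red, green, blue); there is no depth.
- arm.camera_model(name): a dict with "mtx" (3x3 intrinsics, pixels), "cam_to_world" (4x4, takes a point from camera to world coordinates). Camera axes: x right, y up, looking along -z (the intrinsics and any distortion apply to the point x, -y, -z); pixel columns grow to the right and rows downward; lengths in mm; the calibration is good to about 2 mm. A picture is of the moment at which its call begins. camera_model takes no time and is no camera call.
- arm.job_done(): hands the job in; it is judged then, once.
The state is a dict: "t": time; "joint_positions": joint angles; "qvel": joint speeds; "effort": joint torques, N m; "position": TCP position; "tool_rot": TCP orientation; "ft_force": force on the tool from outside, world axes, zero at the start; "moment": the same for the moment, N m; "opening": opening from 0.0 (shut) to 1.0 (fully open); "grip_force": force on a finger pad.
Only numpy, scipy, OpenCV 4.12 (cv2) and the standard library are available. Lean on these libraries where they do the work, as an engineer would, in place of code of your own. Each camera call takes 0.05 s, during which the arm holds its last target. There are 200 camera calls.

## Working session

There is one attempt and no reset: what is moved stays moved. The work goes in short steps, Python scripts to look and compute and a tool call to move; the robot and the scene stay as the last step left them, time stands still between calls to the robot, and variables do not carry over. Pictures are saved under pics/ and viewed, at most 10 in all, crops included, and the job is handed in when it is done.

Besides the shell and the picture viewer there is one more tool, called after "Emit:" as a command line: name --argument value ..., lists and objects as JSON in quotes. carry_out: Moves the arm, as the interface text tells. Its arguments: {"type":"object","properties":{"increments":{"type":"string"},"claw":{"type":"number"}},"required":["increments"]}

```bash
mkdir -p pics; python3 - <<'E'
from plant import arm
import cv2,numpy as np
for n in("scene","top"):
    cv2.imwrite(f"pics/{n}0.png",arm.camera(n)[:,:,::-1])
    m=arm.camera_model(n);print(n,np.round(m["mtx"],1).tolist(),np.round(m["cam_to_world"],3).tolist(),[k for k in m])
print(arm.sense())
E
```

```text
scene [[490.4, 0.0, 250.4], [0.0, 490.4, 193.3], [0.0, 0.0, 1.0]] [[0.589, -0.502, 0.633, 1418.108], [0.808, 0.358, -0.468, -469.244], [0.008, 0.787, 0.617, 853.793], [0.0, 0.0, 0.0, 1.0]] ['mtx', 'cam_to_world']
top [[375.5, 0.0, 260.4], [0.0, 375.5, 187.2], [0.0, 0.0, 1.0]] [[-0.009, 0.996, -0.085, 478.959], [-1.0, -0.008, 0.01, 131.672], [0.009, 0.085, 0.996, 1241.168], [0.0, 0.0, 0.0, 1.0]] ['mtx', 'cam_to_world']
{'t': 0.1, 'joint_positions': array([ 1.13747356e+00,  4.94139102e-01,  1.34607250e+00, -2.41169406e-05,
        1.30246899e+00, -9.54623076e-02]), 'qvel': array([ 2.18177801e-03, -2.01071006e-03, -8.26413684e-04, -1.09751756e-04,
       -8.41049674e-06,  7.88490858e-04]), 'effort': array([ 1.04847459e-03, -8.83578157e+01, -3.84557605e+01, -1.92236835e-04,
        5.27461511e-03, -7.07487334e-05]), 'position': array([207.01673889, 589.38355111, 230.74751501]), 'tool_rot': array([ 1.68124720e-01,  9.85765582e-01, -5.28105523e-04, -1.30930523e-04]), 'ft_force': array([0.57573941, 0.45115872, 0.16176424]), 'moment': array([ 0.01466861,  0.03964221, -0.00301422]), 'grip_force': 0.0, 'opening': 0.9978698490001947}
```

View pics/scene0.png

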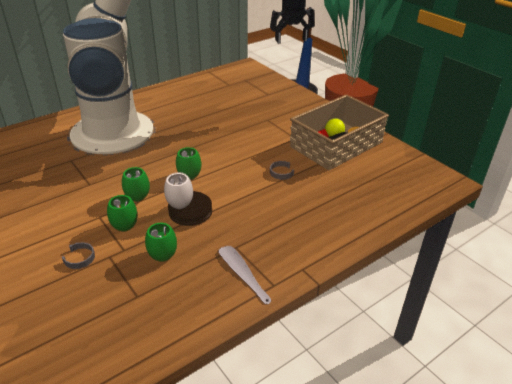

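View pics/top0.png

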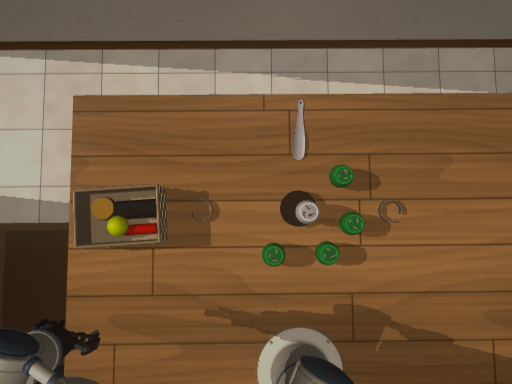

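The scene view shows the white egg at about (179,190) on the dark stand at (190,208), with green eggs around it. In the top view the egg is at about (307,212) and the stand at (298,208). The green eggs are at (341,176), (352,223), (327,253) and (274,254).

```bash
cat > h.py <<'E'
import numpy as np,cv2
from scipy.optimize import least_squares
from plant import arm
def proj(m,P):
    T=np.linalg.inv(m["cam_to_world"]);p=P@T[:3,:3].T+T[:3,3]
    p=p*[1,-1,-1];q=p@np.asarray(m["mtx"]).T;return q[:,:2]/q[:,2:]
def ray(m,uv,z):
    d=np.linalg.inv(m["mtx"])@[*uv,1];C=m["cam_to_world"];d=C[:3,:3]@(d*[1,-1,-1]);o=C[:3,3]
    return (o+d*(z-o[2])/d[2])[:2]
th=np.linspace(0,2*np.pi,60)
def ring(x,y,z,r):return np.c_[x+r*np.cos(th),y+r*np.sin(th),0*th+z]
PROF=[(0,17),(10,25),(20,31),(32,35.5),(44,37),(56,36),(68,33),(78,28.5),(84,25.5)]
def eggpts(x,y):return np.vstack([ring(x,y,30+z,r) for z,r in PROF])
def hullmask(m,P,S=8):
    h=cv2.convexHull((proj(m,P)*1).astype(np.float32));M=np.zeros((384,512),np.uint8)
    cv2.fillPoly(M,[np.round(h*16).astype(np.int32)],1,shift=4);return M
def hcen(m,P):
    h=cv2.convexHull(proj(m,P).astype(np.float32));M=cv2.moments(h);return np.array([M["m10"],M["m01"]])/M["m00"],M["m00"]
def biggest(mask,near):
    n,l,s,c=cv2.connectedComponentsWithStats(mask.astype(np.uint8))
    ok=[i for i in range(1,n) if s[i,4]>100];i=min(ok,key=lambda i:np.hypot(*(c[i]-near)))
    return (l==i).astype(np.uint8)
def eggmask(im,near):
    hsv=cv2.cvtColor(im,cv2.COLOR_RGB2HSV);m=(hsv[...,1]<60)&(hsv[...,2]>90)
    b=biggest(m,near);c,_=cv2.findContours(b,cv2.RETR_EXTERNAL,cv2.CHAIN_APPROX_NONE)
    o=np.zeros_like(b);cv2.fillPoly(o,c,1);return o
E
python3 - <<'E'
from h import *
vis=[]
for n,ne,ns in(("scene",(179,190),(190,208)),("top",(307,212),(298,208))):
    im=cv2.imread(f"pics/{n}0.png")[:,:,::-1].copy();m=arm.camera_model(n)
    e=eggmask(im,ne);M=cv2.moments(e);c=np.array([M["m10"],M["m01"]])/M["m00"]
    f=lambda p:hcen(m,eggpts(*p))[0]-c
    s=least_squares(f,ray(m,c,70),x_scale=10).x
    print(n,"egg",s.round(1),"area",M["m00"],hcen(m,eggpts(*s))[1].round(0))
    d=biggest((im.max(2)<60)&(e==0),ns)
    ct=max(cv2.findContours(d,cv2.RETR_EXTERNAL,cv2.CHAIN_APPROX_NONE)[0],key=len)[:,0]
    far=cv2.distanceTransform(1-e,cv2.DIST_L2,5)[ct[:,1],ct[:,0]]>3
    P=np.array([ray(m,q,30) for q in ct[far]])
    s2=least_squares(lambda p:np.hypot(*(P-p[:2]).T)-p[2],[*P.mean(0),58],loss="soft_l1").x
    s3=least_squares(lambda p:np.hypot(*(P-p).T)-58,P.mean(0),loss="soft_l1").x
    print(" stand",s2.round(1),s3.round(1))
    v=cv2.resize(im[ne[1]-45:ne[1]+55,ne[0]-50:ne[0]+50,::-1],None,fx=4,fy=4,interpolation=0)
    for pts,col in((ring(*s3,30,58),(0,255,255)),(eggpts(*s),(0,0,255))):
        q=cv2.convexHull(proj(m,pts).astype(np.float32))
        cv2.polylines(v,[((q-[ne[0]-50-.5,ne[1]-45-.5])*4).astype(int)],True,col)
    vis.append(v)
    if n=="top":
        for g in((341,176),(352,223),(327,253),(274,254)):print("green",ray(m,g,84).round())
cv2.imwrite("pics/v1.png",np.hstack(vis))
E
```

```text
Traceback (most recent call last):
AttributeError: 'float' object has no attribute 'round'
```

```bash
cat > meas.py <<'E'
from h import *
import sys
def run(tag,live=True,ne_=((179,190),(307,212)),ns_=((190,208),(298,208))):
  vis=[]
  for n,ne,ns in zip(("scene","top"),ne_,ns_):
    im=arm.camera(n) if live else cv2.imread(f"pics/{n}0.png")[:,:,::-1].copy()
    m=arm.camera_model(n)
    e=eggmask(im,ne);M=cv2.moments(e);c=np.array([M["m10"],M["m01"]])/M["m00"]
    s=least_squares(lambda p:hcen(m,eggpts(*p))[0]-c,ray(m,c,70),x_scale=10).x
    print(n,"egg",s.round(1),"area",M["m00"],round(hcen(m,eggpts(*s))[1]))
    d=biggest((im.max(2)<60)&(e==0),ns)
    ct=max(cv2.findContours(d,cv2.RETR_EXTERNAL,cv2.CHAIN_APPROX_NONE)[0],key=len)[:,0]
    far=cv2.distanceTransform(1-e,cv2.DIST_L2,5)[ct[:,1],ct[:,0]]>3
    P=np.array([ray(m,q,30) for q in ct[far]])
    s2=least_squares(lambda p:np.hypot(*(P-p[:2]).T)-p[2],[*P.mean(0),58],loss="soft_l1").x
    s3=least_squares(lambda p:np.hypot(*(P-p).T)-58,P.mean(0),loss="soft_l1").x
    print(" stand",s2.round(1),s3.round(1),"off",(s3-s).round(1))
    v=cv2.resize(im[ne[1]-45:ne[1]+55,ne[0]-50:ne[0]+50,::-1],None,fx=4,fy=4,interpolation=0)
    for pts,col in((ring(*s3,30,58),(0,255,255)),(eggpts(*s),(0,0,255))):
        q=cv2.convexHull(proj(m,pts).astype(np.float32))
        cv2.polylines(v,[((q-[ne[0]-50.5,ne[1]-45.5])*4).astype(int)],True,col)
    vis.append(v)
    if not live and n=="top":
        for g in((341,176),(352,223),(327,253),(274,254)):print("green",ray(m,g,84).round())
  cv2.imwrite(f"pics/{tag}.png",np.hstack(vis))
if __name__=="__main__":run(sys.argv[1],len(sys.argv)<3)
E
python3 meas.py v1 old
```

```text
scene egg [499.8 -19.3] area 799.0 796
 stand [533.6 -11.8  60.2] [535.7 -13. ] off [36.   6.4]
top egg [501.5 -23.6] area 429.0 451
 stand [ 5.143e+02 -4.000e-01  5.540e+01] [512.6  -2.8] off [11.1 20.8]
green [ 611. -131.]
green [ 465. -161.]
green [375. -81.]
green [373.  81.]
```

View pics/v1.png

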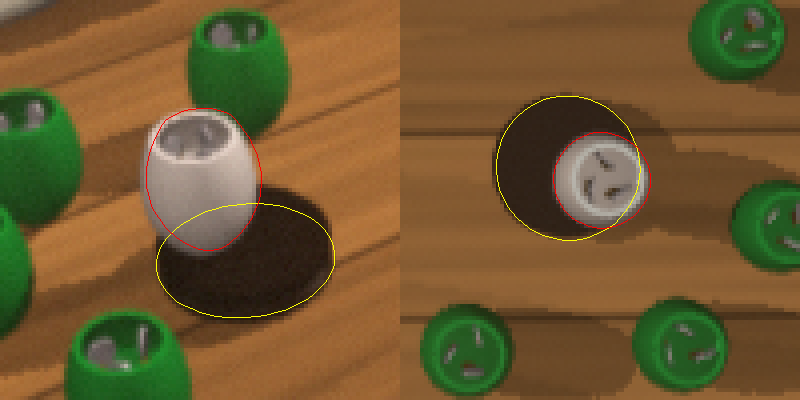

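The overlay shows the egg and stand roughly outlined. In the scene camera, the egg outline sits about 1 px right and the stand fit includes the side wall. I'll refit with full silhouettes.

```bash
cat > fit.py <<'E'
from h import *
import sys
from scipy.optimize import minimize
K=4
def fit(n,im,ne,init,stand=None):
    m=arm.camera_model(n);x0,y0=ne[0]-50,ne[1]-45
    c=cv2.resize(im[y0:y0+100,x0:x0+100],None,fx=K,fy=K,interpolation=cv2.INTER_CUBIC)
    hsv=cv2.cvtColor(c,cv2.COLOR_RGB2HSV);near=np.zeros(c.shape[:2],np.uint8);cv2.circle(near,(200,200),125,1,-1)
    E=(hsv[...,1]<80)&(hsv[...,2]>95)&(near>0)
    E=cv2.morphologyEx(E.astype(np.uint8),cv2.MORPH_OPEN,np.ones((5,5)))
    l=biggest(E,(200,190));ct=cv2.findContours(l,0,1)[0];E=np.zeros_like(E);cv2.fillPoly(E,ct,1)
    D=((c.max(2)<68)&(E==0)).astype(np.uint8);D=biggest(cv2.morphologyEx(D,cv2.MORPH_OPEN,np.ones((5,5))),(200,200))
    def mask(P):
        h=cv2.convexHull(((proj(m,P)-[x0,y0]+.5)*K-.5).astype(np.float32));M=np.zeros(c.shape[:2],np.uint8)
        cv2.fillPoly(M,[np.round(h*16).astype(np.int32)],1,shift=4);return M,h
    SP=lambda p:np.vstack([ring(*p,30,58),ring(*p,0,56)])
    fe=lambda p:(mask(eggpts(*p))[0]!=E).sum()
    opt=lambda f,p:minimize(f,p,method="Nelder-Mead",options=dict(initial_simplex=[p,[p[0]+12,p[1]],[p[0],p[1]+12]],xatol=.1,fatol=1)).x
    e=opt(fe,init[0]);em=mask(eggpts(*e))[0]|E
    fs=lambda p:(((mask(SP(p))[0]!=D)&(em==0))).sum()
    s=opt(fs,init[1])
    print(n,"egg",e.round(1),fe(e),E.sum(),"stand",s.round(1),fs(s),D.sum(),"move needed",(s-e).round(1))
    v=c[:,:,::-1].copy()
    for P,col in((SP(s),(0,255,255)),(eggpts(*e),(0,0,255))):cv2.polylines(v,[mask(P)[1].astype(int)],True,col)
    v2=(np.dstack([D*120,E*200,E*0]));return v
if __name__=="__main__":
    old=len(sys.argv)>2
    vs=[fit(n,cv2.imread(f"pics/{n}0.png")[:,:,::-1].copy() if old else arm.camera(n),ne,([501,-22],[513,-3])) for n,ne in(("scene",(179,190)),("top",(307,212)))]
    cv2.imwrite(f"pics/{sys.argv[1]}.png",np.hstack(vs))
E
python3 fit.py v2 old
```

```text
scene egg [498.5 -22.4] 548 13024 stand [511.1  -1.9] 1416 14541 move needed [12.6 20.5]
top egg [501.6 -22.5] 557 6765 stand [513.8  -1.5] 468 9591 move needed [12.2 21.1]
```

View pics/v2.png

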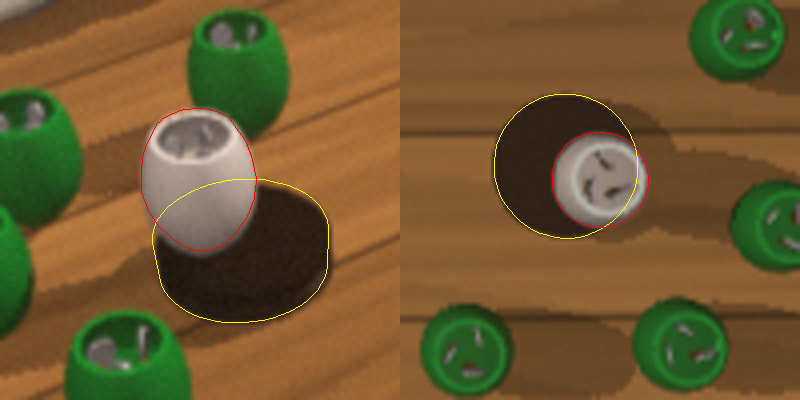

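Both cameras agree: the egg is at about (500,-22.5) and the stand at about (512.5,-1.7), so the egg needs to move about (12.4, 20.8) mm. I'll cradle it with both fingertips half open, moving first to a point behind it at (466,-78).

Emit:
carry_out --increments "0.33 -0.86 0 -0.97;0.33 -0.86 0 -0.97;0.33 -0.86 0 -0.97;0.33 -0.86 0 -0.97;0.33 -0.86 0 -0.97;0.33 -0.86 0 -0.97;0.33 -0.86 0 -0.97;0.33 -0.86 0 -0.97" --claw 0.5

```text
t: 0.77
position: [286.4, 381.9, 231.1]
tool_rot: [0.427, 0.904, -0.0, -0.0]
ft_force: [0.5, -0.8, 0.4]
opening: 0.497
grip_force: 0.0
```

Emit:
carry_out --increments "0.33 -0.86 0 -0.97;0.33 -0.86 0 -0.97;0.33 -0.86 0 -0.97;0.33 -0.86 0 -0.97;0.33 -0.86 0 -0.97;0.33 -0.86 0 -0.97;0.33 -0.86 0 -0.97;0.33 -0.86 0 -0.97"

```text
t: 1.43
position: [365.6, 175.6, 231.2]
tool_rot: [0.654, 0.757, -0.0, -0.0]
ft_force: [0.6, -0.1, -0.8]
opening: 0.497
grip_force: 0.0
```

Emit:
carry_out --increments "0.33 -0.86 0 -0.97;0.33 -0.86 0 -0.97;0.33 -0.86 0 -0.97;0.33 -0.86 0 -0.97;0.33 -0.86 0 -0.97;0.33 -0.86 0 -0.97;0.33 -0.86 0 -0.97;0.33 -0.86 0 -0.97"

```text
t: 2.1
position: [444.8, -30.9, 231.2]
tool_rot: [0.832, 0.554, -0.0, -0.0]
ft_force: [0.2, 0.9, -0.4]
opening: 0.496
grip_force: 0.0
```

Emit:
carry_out --increments "0.33 -0.86 0 -0.97;0.33 -0.86 0 -0.97;0 0 0 0;0 0 0 0;0 0 0 0"

```text
t: 2.52
position: [464.1, -80.8, 231.0]
tool_rot: [0.867, 0.498, -0.0, -0.0]
ft_force: [-0.3, -0.2, -0.1]
opening: 0.499
grip_force: 0.0
```

Emit:
carry_out --increments "0.05 -0.03 -0.75 0;0 0 -0.75 0;0 0 -0.75 0;0 0 -0.75 0;0 0 -0.75 0;0 0 -0.75 0;0 0 -0.75 0;0 0 -0.4 0"

```text
t: 3.18
position: [464.8, -80.7, 60.0]
tool_rot: [0.867, 0.499, -0.001, -0.001]
ft_force: [-0.5, -0.2, 0.1]
opening: 0.498
grip_force: 0.0
```

Emit:
carry_out --increments "0 0 -0.2 0;0 0 0 0;0 0 0 0"

```text
t: 3.43
position: [466.0, -81.5, 56.2]
tool_rot: [0.867, 0.499, -0.0, -0.0]
ft_force: [-0.3, 0.3, 0.7]
opening: 0.501
grip_force: 0.0
```

```bash
python3 - <<'E'
from h import *
im=arm.camera("scene");cv2.imwrite("pics/s2.png",cv2.resize(im[120:270,100:280,::-1],None,fx=4,fy=4,interpolation=2))
print(arm.sense()["position"],arm.sense()["ft_force"])
E
```

```text
[466.34173586 -81.73678846  56.54662537] [-0.29798581  0.91963421 -0.12057809]
```

View pics/s2.png

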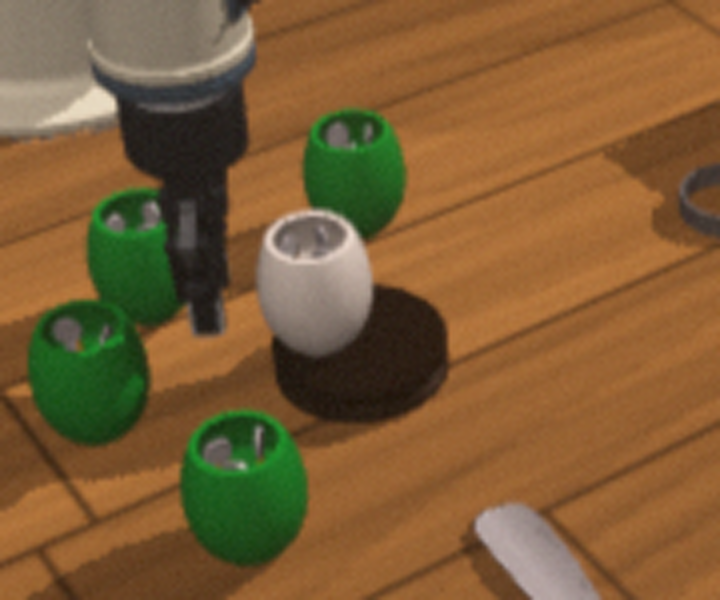

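The picture shows the fingertips at about (207,320), left of the egg at (315,285) and clear of the green eggs. Next I approach along the push line.

Emit:
carry_out --increments "0.042 0.072 0 0;0.042 0.072 0 0;0.042 0.072 0 0;0.042 0.072 0 0;0.042 0.072 0 0;0.042 0.072 0 0;0.042 0.072 0 0;0.042 0.072 0 0"

```text
t: 4.15
position: [476.2, -64.5, 55.8]
tool_rot: [0.867, 0.498, -0.0, -0.0]
ft_force: [-0.6, -0.2, 0.0]
opening: 0.501
grip_force: 0.0
```

Emit:
carry_out --increments "0.025 0.043 0 0;0.025 0.043 0 0;0.025 0.043 0 0;0.025 0.043 0 0;0.025 0.043 0 0;0.025 0.043 0 0;0.025 0.043 0 0;0.025 0.043 0 0"

```text
t: 4.82
position: [482.2, -54.4, 55.8]
tool_rot: [0.867, 0.498, 0.0, 0.0]
ft_force: [-0.3, -1.3, 0.7]
opening: 0.502
grip_force: 0.6
```

Emit:
carry_out --increments "0.02 0.035 0 0;0.02 0.035 0 0;0.02 0.035 0 0;0.02 0.035 0 0;0 0 0 0;0 0 0 0"

```text
t: 5.32
position: [484.5, -50.2, 55.8]
tool_rot: [0.867, 0.498, -0.0, -0.0]
ft_force: [0.0, -1.0, -0.6]
opening: 0.505
grip_force: 0.2
```

```bash
python3 fit.py v3; python3 -c "
from plant import arm
s=arm.sense();print(s['position'],s['ft_force'],s['t'])"
```

```text
scene egg [501.9 -12.7] 906 12558 stand [511.5  -1.4] 1346 14313 move needed [ 9.6 11.3]
top egg [510.   12.7] 5084 2197 stand [513.7  -0.9] 4310 10194 move needed [  3.7 -13.6]
[484.48753817 -50.20214777  55.75253481] [ 0.73819971  0.54944335 -0.66202579] 5.4167
```

View pics/v3.png

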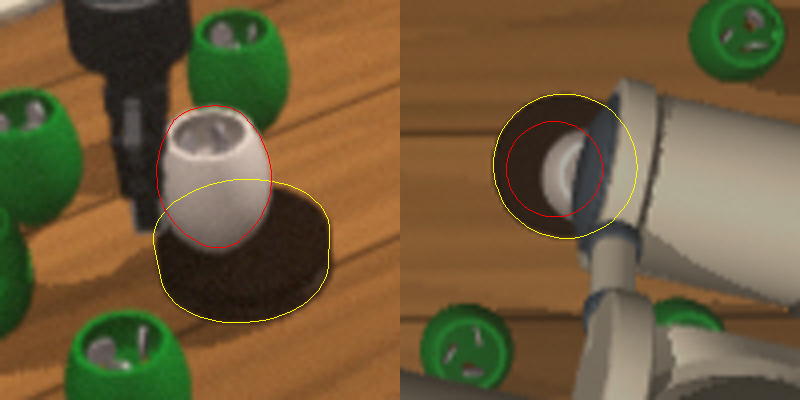

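The egg has slid with the fingers and stays upright, at (215,180) in the left panel; the arm hides part of it in the top view. About 14 mm is left, so I'll push most of that slowly.

Emit:
carry_out --increments "0.028 0.043 0 0;0.028 0.043 0 0;0.028 0.043 0 0;0.028 0.043 0 0;0.028 0.043 0 0;0.028 0.043 0 0;0.028 0.043 0 0;0.028 0.043 0 0"

```text
t: 6.08
position: [491.3, -39.7, 55.8]
tool_rot: [0.867, 0.498, -0.0, 0.0]
ft_force: [-1.0, -0.9, -0.8]
opening: 0.498
grip_force: 0.7
```

Emit:
carry_out --increments "0.01 0.015 0 0;0.01 0.015 0 0;0 0 0 0;0 0 0 0"

```text
t: 6.42
position: [491.8, -39.0, 55.8]
tool_rot: [0.867, 0.498, 0.0, -0.0]
ft_force: [0.5, -0.3, 0.6]
opening: 0.499
grip_force: 0.3
```

```bash
python3 fit.py v4; python3 -c "
from plant import arm
s=arm.sense();print(s['position'],s['ft_force'],s['t'])"
```

```text
scene egg [508.2  -1.5] 901 12506 stand [510.9  -1.9] 15128 28100 move needed [ 2.7 -0.4]
top egg [524.2 -29.1] 5328 5370 stand [524.4 -34.2] 7456 430 move needed [ 0.2 -5.1]
[491.82835759 -39.01883064  55.77591915] [-0.54021583 -1.10451827  0.60842257] 6.5167
```

Emit:
carry_out --increments "-0.015 -0.026 0 0;-0.03 -0.05 0 0;-0.05 -0.085 0 0;-0.08 -0.14 0 0;-0.1 -0.17 0 0;-0.1 -0.17 0 0;-0.1 -0.17 0 0;-0.03 -0.05 0 0"

```text
t: 7.18
position: [476.1, -65.7, 55.8]
tool_rot: [0.867, 0.498, -0.0, -0.0]
ft_force: [0.9, -0.2, -0.3]
opening: 0.502
grip_force: 0.0
```

Emit:
carry_out --increments "0 0 0.2 0;0 0 0.6 0;0 0 0.9 0;0 0 0.9 0;0 0 0.9 0;0 0 0.9 0;0 0 0.9 0;0 0 0.4 0"

```text
t: 7.85
position: [477.6, -64.9, 230.5]
tool_rot: [0.867, 0.498, 0.001, 0.001]
ft_force: [0.8, -0.5, 1.1]
opening: 0.498
grip_force: 0.0
```

Emit:
carry_out --increments "-0.1 -0.9 0 0;-0.1 -0.9 0 0;-0.1 -0.9 0 0;-0.1 -0.9 0 0;-0.1 -0.9 0 0;-0.1 -0.9 0 0;-0.1 -0.9 0 0;-0.1 -0.9 0 0"

```text
t: 8.52
position: [452.3, -282.0, 227.3]
tool_rot: [0.867, 0.498, 0.0, 0.0]
ft_force: [1.4, 0.6, 0.2]
opening: 0.498
grip_force: 0.0
```

Emit:
carry_out --increments "0 0 0 0;0 0 0 0;0 0 0 0"

```text
t: 8.77
position: [452.5, -280.4, 226.9]
tool_rot: [0.867, 0.498, 0.0, -0.0]
ft_force: [-0.1, -0.6, 0.3]
opening: 0.504
grip_force: 0.0
```

```bash
python3 fit.py v5
```

```text
scene egg [507.9  -2.1] 480 12978 stand [511.2  -1.3] 1457 13908 move needed [3.3 0.8]
top egg [510.7  -2.1] 640 6663 stand [514.6  -0.9] 680 8574 move needed [3.9 1.2]
```

View pics/v5.png

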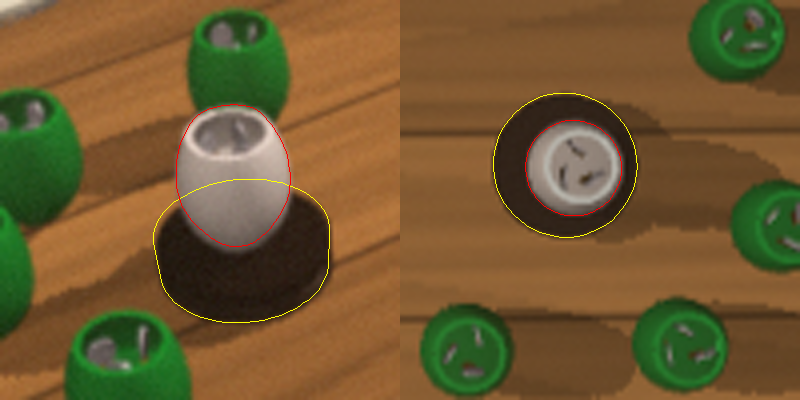

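The egg is upright and about 3.5 to 4 mm short in x: in the top panel the egg circle is at (574,168) and the stand at (565,165). I'll add one more gentle nudge along about +15° for margin.

Emit:
carry_out --increments "0 0.73 0 -0.93;0 0.73 0 -0.93;0 0.73 0 -0.93;0 0.73 0 -0.93;0 0.73 0 -0.93;0 0.73 0 -0.93;0 0.73 0 -0.93;-0.1 0.73 0 -0.93"

```text
t: 9.53
position: [449.8, -103.8, 227.0]
tool_rot: [0.966, 0.258, 0.0, 0.0]
ft_force: [0.3, 0.1, -0.1]
opening: 0.502
grip_force: 0.0
```

Emit:
carry_out --increments "0 0.73 0 -0.93;0 0.73 0 -0.93;0 0.73 0 -0.93;0 0.7 0 -0.93;0 0 0 0;0 0 0 0;0 0 0 0"

```text
t: 10.12
position: [449.6, -18.7, 226.9]
tool_rot: [0.991, 0.133, 0.0, 0.0]
ft_force: [-0.1, -0.4, -0.1]
opening: 0.501
grip_force: 0.0
```

Emit:
carry_out --increments "0 0 -0.75 0;0 0 -0.75 0;0 0 -0.75 0;0 0 -0.75 0;0 0 -0.75 0;0 0 -0.75 0;0 0 -0.75 0;0 0 -0.45 0"

```text
t: 10.78
position: [449.1, -19.6, 54.0]
tool_rot: [0.991, 0.132, -0.001, -0.0]
ft_force: [0.2, -0.7, 0.4]
opening: 0.495
grip_force: 0.0
```

Emit:
carry_out --increments "0.08 0.022 0 0;0.08 0.022 0 0;0.08 0.022 0 0;0.08 0.022 0 0;0.08 0.022 0 0;0.08 0.022 0 0;0 0 0 0;0 0 0 0"

```text
t: 11.45
position: [464.3, -14.9, 56.0]
tool_rot: [0.991, 0.132, 0.0, 0.0]
ft_force: [-0.2, 0.1, 0.3]
opening: 0.498
grip_force: 0.0
```

Emit:
carry_out --increments "0.038 0.012 0 0;0.038 0.012 0 0;0.038 0.012 0 0;0.038 0.012 0 0;0.038 0.012 0 0;0.038 0.012 0 0;0.038 0.012 0 0;0.038 0.012 0 0"

```text
t: 12.12
position: [473.2, -12.1, 55.8]
tool_rot: [0.991, 0.132, -0.0, -0.0]
ft_force: [-0.6, -0.8, 0.8]
opening: 0.498
grip_force: 0.6
```

Emit:
carry_out --increments "0 0 0 0;0 0 0 0;0 0 0 0"

```text
t: 12.37
position: [473.2, -12.1, 55.8]
tool_rot: [0.991, 0.132, -0.0, -0.0]
ft_force: [-0.1, -0.7, -0.7]
opening: 0.499
grip_force: 0.1
```

```bash
python3 fit.py v6
```

```text
scene egg [509.5  -1.6] 406 13015 stand [511.   -1.2] 1462 13771 move needed [1.5 0.5]
top egg [492.5  10.7] 5396 5467 stand [495.9   4.6] 7520 365 move needed [ 3.4 -6.1]
```

Offset is down to about 1.5 mm; one last 1.2 mm, then retreat.

Emit:
carry_out --increments "0.02 0.005 0 0;0.02 0.005 0 0;0 0 0 0;0 0 0 0"

```text
t: 12.8
position: [474.4, -11.8, 55.8]
tool_rot: [0.991, 0.132, 0.0, 0.0]
ft_force: [0.5, -0.7, -0.5]
opening: 0.501
grip_force: 0.4
```

Emit:
carry_out --increments "-0.02 -0.005 0 0;-0.05 -0.013 0 0;-0.1 -0.026 0 0;-0.15 -0.04 0 0;-0.2 -0.05 0 0;-0.2 -0.05 0 0;-0.15 -0.04 0 0;0 0 0 0"

```text
t: 13.47
position: [446.9, -18.6, 55.8]
tool_rot: [0.991, 0.131, -0.001, -0.0]
ft_force: [-0.6, -0.1, -1.2]
opening: 0.5
grip_force: 0.0
```

Emit:
carry_out --increments "0 0 0.2 0;0 0 0.6 0;0 0 0.9 0;0 0 0.9 0;0 0 0.9 0;0 0 0.9 0;0 0 0.9 0;0 0 0.4 0"

```text
t: 14.13
position: [449.4, -18.6, 230.4]
tool_rot: [0.991, 0.132, 0.002, 0.001]
ft_force: [0.3, -0.5, 0.6]
opening: 0.501
grip_force: 0.0
```

Emit:
carry_out --increments "0 -0.9 0 0;0 -0.9 0 0;0 -0.9 0 0;0 -0.9 0 0;0 -0.9 0 0;0 -0.9 0 0;0 -0.9 0 0;0 -0.9 0 0"

```text
t: 14.8
position: [448.2, -235.9, 227.4]
tool_rot: [0.991, 0.132, 0.0, 0.0]
ft_force: [1.1, -0.1, 0.7]
opening: 0.497
grip_force: 0.0
```

Emit:
carry_out --increments "0 -0.5 0 0;0 0 0 0;0 0 0 0;0 0 0 0"

```text
t: 15.13
position: [448.2, -248.6, 226.9]
tool_rot: [0.991, 0.132, -0.0, -0.0]
ft_force: [-0.1, 0.5, -0.0]
opening: 0.497
grip_force: 0.0
```

```bash
python3 fit.py v7
```

```text
scene egg [510.4  -0.6] 460 12962 stand [511.4  -1.3] 1454 13749 move needed [ 1.  -0.7]
top egg [ 5.139e+02 -5.000e-01] 684 6615 stand [514.4  -0.9] 588 8643 move needed [ 0.5 -0.5]
```

View pics/v7.png

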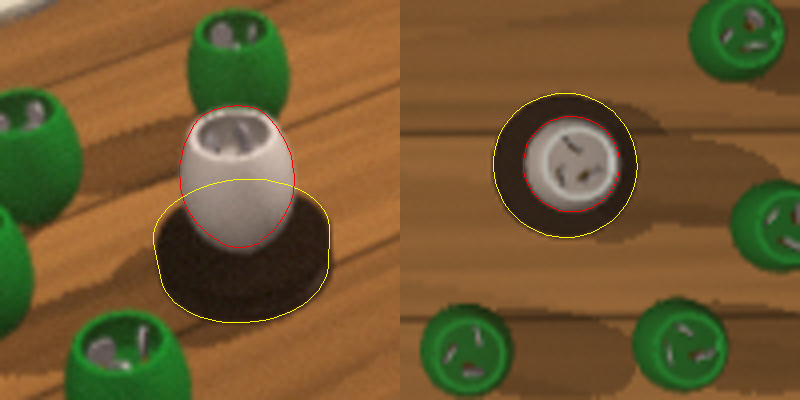

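The egg stands upright, about 1 mm off the stand's centre, and the stand hasn't moved. The hand is clear.

```bash
python3 -c "
from plant import arm
print(arm.job_done())"
```

```text
the job is handed in; nothing more can be done
None
```

The white egg stands upright about 1 mm off the stand's centre by both cameras, with the stand unmoved and the hand clear; I handed the job in at about 15 s.

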